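Open the plate clamp of a lacquer jig and hold it open

TASK

First slide the blue clamp carriage along its guide bars until its white pointer lies over the red tab of the plate nest, leaving its sprung rod in. Then pull the rod out by its wooden handle, against its spring, until the red band on the rod is half out of the mouth of the tube (rod 45 mm out), and keep holding it there so that I can lay a plate in: finish while still holding the handle, with the pointer still over the tab. Leave the other things on the table where they are.

Things in the scene. Friction and masses are not known exactly. Their poses are not given: they have to be found in the camera images.
- jig: plywood board of the clamping jig, fixed to the table, 280 mm (its x) by 360 mm (its y), 15 mm thick; origin on the underside, 90 mm behind the front edge (the edge on the robot's side, towards its -x). Its y axis runs along the two steel guide bars, its -x axis points out of the tube, the way the rod is pulled. It may be turned a little on the table.
- carriage (a joint): position of the blue carriage along the guide bars in m, 0 to 0.18, growing along the jig's +y (to the left as the robot sees it). It starts at 0 to 0.03 and must always go towards +y. It moves stiffly (about 3 N of friction) and stays where it is left. The block is 70 mm (x) by 100 mm (y), top 54 mm above the table, and carries an aluminium tube with a brass collar at its mouth (32 mm across), axis 75 mm above the table, top 91 mm; nothing on it is higher.
- pointer (a point): tip of the carriage's thin white pointer, 40 mm to the +y side of the tube axis, on the far (nest) side of the carriage; axes as the jig's. Moves with the carriage.
- tab (a point): middle of the red tab (12 mm wide along y) at the front of the grey plate nest, which is fixed to the board; axes as the jig's. The carriage is placed when pointer and tab have the same y in the jig's axes; the pointer passes just above the tab, touching nothing.
- plunger (a joint): how far the rod is drawn out of the tube in m: 0 fully in, stop at 0.075; the inner spring pulls back with 4.5 N at 0, growing 150 N/m (11 N at 45 mm), and draws the rod home when let go. The red band, 10 mm wide, is hidden in the tube when the rod is in; the tube mouth is in the band from 0.040 to 0.050.
- pull: wooden pull handle on the rod's end, a rounded block 30 mm (x, along the rod) by 26 mm (y) by 40 mm (z); origin at its centre, 75 mm above the table, 42 mm out from the tube mouth when the rod is in; axes as the jig's. It is rigidly on the rod, so it moves only along the jig's -x with the rod and along the jig's y with the carriage; the carriage can be slid by it. Flat sides face +y and -y; free space to both sides, above and in front, and below it down to the table.
- blank_a: black lacquered hair-clip blank, about 61 x 48 mm, 8 mm thick, lying loose in front of the jig; origin at the centre of its underside. To be left alone.
- blank_b: a second such black blank; origin at the centre of its underside. To be left alone.
- blank_c: a third such black blank; origin at the centre of its underside. To be left alone.
- brush: lacquer brush, 170 mm long, lying loose at the left; origin at the centre of its underside. To be left alone.
- tin: red closed tin, 66 mm across, 90 mm tall, loose at the right; origin at the centre of its underside. To be left alone.
- jar: amber glass jar, 56 mm across, 75 mm tall, loose at the right; origin at the centre of its underside. To be left alone.
- plate: small yellow plate, 140 mm across, 18 mm tall, loose at the far right; origin at the centre of its underside. To be left alone.

How it is judged:
By the outcome, as a careful person would: the job done as asked, in the order asked, and still so for the second after the job is handed in, while the arm keeps its last pose, push and grip.
It also fails if it takes over 38 s, if anything falls off the work surface, if the arm or the gripper's body presses on something with over 40 N, if the wrist force passes 120 N, or if a joint passes its speed limit or range.

ROBOT

A 6-joint arm with a two-finger parallel gripper is mounted at the origin on the work surface. World frame = base frame: x ahead of the robot, y to its left, z up, the work surface at z = 0. Lengths are in m, angles in rad, forces in N, time in s.
With the tool pointing down it reaches from about 0.275 to 0.75 m from the base axis. Payload 10.2 kg.
Tool frame: the origin (TCP) lies on the mounting face of the last link; the fingertips stand 173 mm ahead of it and the grasp point (between the pads) lies 155 mm ahead of it; z points along the fingers, y is the direction in which the jaws open and shut (so a half turn about z gives the same grasp; the last joint's range is limited). The gripper opens to 85 mm and grips with 20 to 120 N. Pads are 22 mm wide; open, the fingers measure 114 mm over their backs; the gripper's body (76 mm by 85 mm) begins 54 mm behind the grasp point. The pads swing forward as they close: fully open they stand 13 mm farther back than shut.
Start: joints at [0.992, 0.313, 1.498, -0, 1.331, -0.223], TCP at [0.183, 0.492, 0.405] pointing down, gripper open.
Joint ranges: [-2.94, 2.94], [-0.97, 2.17], [0.19, 2.56], [-1.23, 4.37], [0.02, 3.11], [-2.88, 2.88]. Speed limits (rad/s): [2.39, 2.39, 3.01, 3.14, 3.14, 3.14].

INTERFACE

Orientations are given as a unit quaternion [w, x, y, z].
In Python, from bench import readout, capture, order gives the robot as it stands.
- The arm moves only by the tool play_rows, never from a script. Its argument "series" is one flat list of numbers, 5 for each row, row after row: the shift along the tool's x, y, z in m, then the turn about the tool's z in rad, then the opening, from 0 (shut) to 1 (fully open). A call has 1 to 10 rows; each row is the pose to reach, as a shift and turn from the pose commanded when the call began, along the tool's axes at that moment; what a row does not reach only later rows make up. A row lasts 1/10 s, in which the tool goes at most 50 mm and 8.59 degrees, less where a joint would pass 70% of its speed; a pose out of reach is approached as far as the arm can. A call with a gripper value outside its range is refused whole. The fingers move at their own pace and stop on an object; "squeeze" is the grip in N (left out, the last holds). Time passes only in rows, so rows that repeat a pose let the fingers close. It gives the time, the measured TCP pose, the force and the opening at its end, in the units of the state.
- readout.state(): the state, without advancing time (a new reading comes with each control period).
- capture(name): name is "scene" or "top"; returns a dict with "image" (480x640x3 uint8, red, green, blue), "fx", "fy", "cx", "cy" (pixels), "R" (3x3) and "t" (3): a world point X has camera coordinates R X + t. Camera axes: x right, y down, z forward; pixel columns grow to the right and rows downward; lengths in m; the calibration is good to about 2 mm. A picture is of the moment at which its call begins. There is no depth.
- order.finish_job(): hands the job in, once; it reports no verdict.
The state is a dict: "t": time; "joint_positions": joint angles; "qd": joint speeds; "effort": joint torques, N m; "position": TCP position; "tcp_rot": TCP orientation; "ft_force": force on the tool from outside, world axes, zero at the start; "torque": the same for the moment, N m; "opening": opening from 0.0 (shut) to 1.0 (fully open).
Only numpy, scipy, OpenCV 4.12 (cv2) and the standard library are available. Lean on these libraries where they do the work, as an engineer would, in place of code of your own. Each camera call takes 0.05 s, during which the arm holds its last target. There are 200 camera calls.

## Working session

There is one attempt and no reset: what is moved stays moved. The work goes in short steps, Python scripts to look and compute and a tool call to move; the robot and the scene stay as the last step left them, time stands still between calls to the robot, and variables do not carry over. Pictures are saved under pics/ and viewed, about 8 in all and at most 12, crops included, and the job is handed in when it is done.

Besides the shell and the picture viewer there is one more tool, called after "Call:" by a JSON object that holds its "name" and its "arguments", one argument or row to a line. play_rows: Moves the arm, as the interface text tells. Its arguments: {"type":"object","properties":{"series":{"type":"array","items":{"type":"number"}},"squeeze":{"type":"number"}},"required":["series"]}

```bash
mkdir -p pics; python3 - <<'E'
from bench import readout, capture
import cv2,pickle
s=readout.state();print(s['t'],s['position'],s['tcp_rot'],s['opening'])
d={}
for n in("scene","top"):
    c=capture(n);d[n]=c;cv2.imwrite(f"pics/{n}0.png",c["image"][:,:,::-1]);print(n,c['fx'],c['cx'],c['cy'],c['R'],c['t'])
pickle.dump(d,open('c0.pkl','wb'))
E
```

```text
0.0 [0.1828518  0.49208599 0.40413949] [-2.71177819e-04  1.76951681e-01  9.84219326e-01 -5.89358687e-04] 0.9995338449397584
scene 472.47469101852005 319.9485062205138 241.01592497597986 [[ 0.45834349  0.88868571 -0.01260738]
 [ 0.67619034 -0.35788367 -0.64396111]
 [-0.57679101  0.2866304  -0.76495434]] [-0.21314361 -0.36019416  1.53274682]
top 517.0399675001239 316.9651310873553 237.41830743632877 [[-0.02652715 -0.99964007  0.00400623]
 [-0.99643693  0.02612076 -0.08019451]
 [ 0.080061   -0.00611929 -0.99677118]] [-0.03974112  0.57065975  1.07546427]
```

View pics/top0.png

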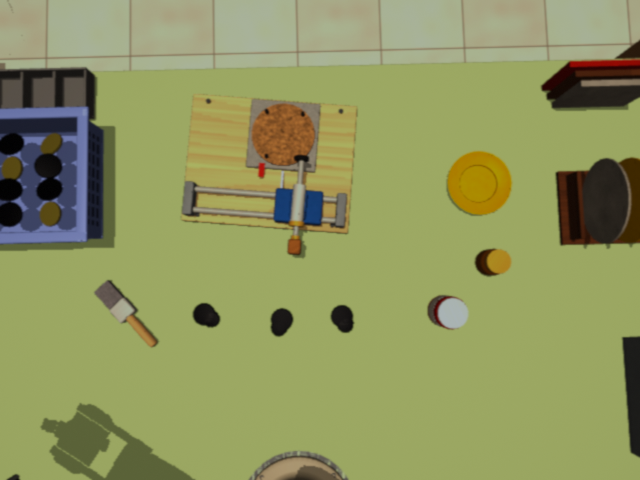

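View pics/scene0.png

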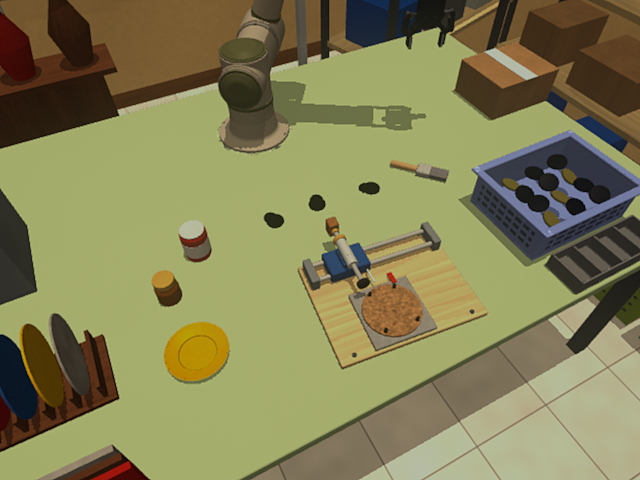

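The top view shows the jig, with handle at about (294,246), tab at (262,170), and pointer at about (282,180). Next I measure these.

```bash
cat > h.py <<'E'
import numpy as np,cv2
def ray(c,u,v,z):
    R=np.array(c['R']);t=np.array(c['t']);C=-R.T@t
    d=R.T@np.array([(u-c['cx'])/c['fx'],(v-c['cy'])/c['fy'],1]);return C+d*(z-C[2])/d[2]
def cents(img,lo,hi,box,mn=4):
    x0,y0,x1,y1=box;h=cv2.cvtColor(np.ascontiguousarray(img[y0:y1,x0:x1]),cv2.COLOR_RGB2HSV)
    m=cv2.inRange(h,lo,hi);n,l,s,c=cv2.connectedComponentsWithStats(m)
    return [(int(s[i][4]),*(c[i]+[x0,y0]).round(2),*(s[i][:4]+[x0,y0,0,0])) for i in range(1,n) if s[i][4]>=mn]
E
python3 - <<'E'
from h import *;import pickle
c=pickle.load(open('c0.pkl','rb'))['top'];im=c['image']
print('C',-np.array(c['R']).T@c['t'])
print('blue',cents(im,(100,120,40),(125,255,255),(180,90,360,260),20))
print('red',cents(im,(0,200,120),(6,255,255),(180,90,360,260)),cents(im,(174,180,100),(180,255,255),(180,90,360,260)))
print('brown',cents(im,(5,140,60),(14,255,220),(270,230,320,260),10))
print('white',cents(im,(0,0,175),(180,50,255),(240,150,330,240)))
# board: wood mask
h=cv2.cvtColor(np.ascontiguousarray(im),cv2.COLOR_RGB2HSV);m=cv2.inRange(h,(12,60,130),(27,255,255));m[:, :170]=0;m[:,370:]=0;m[:85]=0;m[240:]=0
m=cv2.morphologyEx(m,cv2.MORPH_OPEN,np.ones((3,3)));p=np.argwhere(m)[:,::-1].astype(np.float32);b=cv2.boxPoints(cv2.minAreaRect(p))
for q in b: print(q,ray(c,*q,.015).round(4))
cv2.imwrite('pics/crop1.png',cv2.resize(im[85:265,175:365,::-1],None,fx=3.3,fy=3.3,interpolation=cv2.INTER_CUBIC))
E
```

```text
C [ 0.48146949 -0.0480518   1.11791478]
blue [(502, np.float64(282.74), np.float64(204.97), np.int64(274), np.int64(189), np.int64(18), np.int64(33)), (547, np.float64(312.67), np.float64(207.49), np.int64(304), np.int64(191), np.int64(19), np.int64(34))]
red [(60, np.float64(261.03), np.float64(169.9), np.int64(259), np.int64(164), np.int64(5), np.int64(13))] []
brown [(155, np.float64(294.25), np.float64(246.39), np.int64(289), np.int64(240), np.int64(12), np.int64(14))]
white [(86, np.float64(297.62), np.float64(200.8), np.int64(295), np.int64(185), np.int64(6), np.int64(35))]
[181.51468 230.10916] [0.5933 0.2346 0.015 ]
[191.34268  93.74543] [0.8923 0.2114 0.015 ]
[356.8165  105.67148] [ 0.8565 -0.1496  0.015 ]
[346.9885  242.03522] [ 0.5585 -0.1188  0.015 ]
```

View pics/crop1.png

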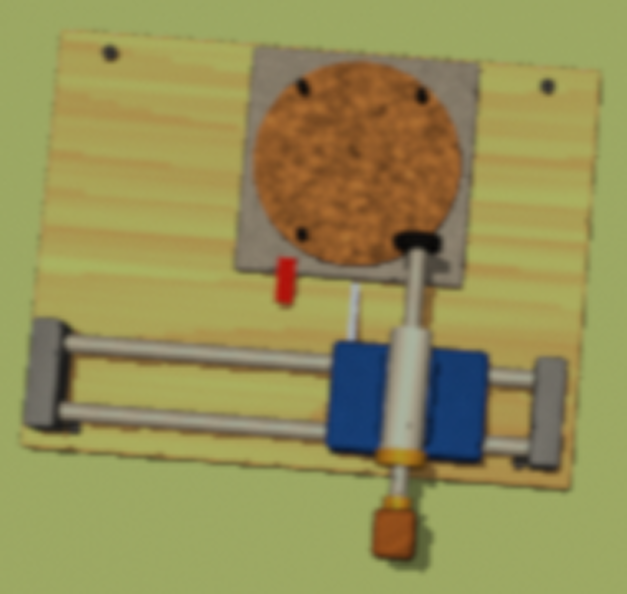

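The crop shows the board corners, the tab at about (261.6,170), the pointer tip at about (282.6,171) and the handle at about (294.3,246). The board is turned by a few degrees.

```bash
python3 - <<'E'
from h import *;import pickle
D=pickle.load(open('c0.pkl','rb'));c=D['top']
f=lambda x,y:(175+(x+.5)/3.3-.5,85+(y+.5)/3.3-.5)
P=[ray(c,*f(*q),.015) for q in((60,30),(601,70),(569,488),(22,447))]
for p in P:print(p.round(4))
print([np.linalg.norm(P[i]-P[(i+1)%4]).round(4) for i in range(4)])
for a,b in((P[2],P[3]),(P[1],P[0])): print('yaw y',np.degrees(np.arctan2(-(b-a)[0],(b-a)[1])))
for a,b in((P[3],P[0]),(P[2],P[1])): print('yaw x',np.degrees(np.arctan2((b-a)[1],(b-a)[0])))
for a,b in((f(66,342),f(330,362)),(f(66,410),f(330,430))):
    d=ray(c,*a,.04)-ray(c,*b,.04);print('bar yaw',np.degrees(np.arctan2(-d[0],d[1])))
E1=None
yaw=np.arctan2(-(P[3]-P[2])[0],(P[3]-P[2])[1])
yaw=np.radians(-4.2) if 0 else yaw
ex=np.array([np.cos(yaw),np.sin(yaw),0]);ey=np.array([-np.sin(yaw),np.cos(yaw),0])
for z in(.02,.03,.04):
    t=ray(c,*f(286.5,281),z);p=ray(c,*f(354,284),z);print(z,t,p,'dy',(t-p)@ey)
h=ray(c,294.25,246.39,.095-.003);print('handle',h)
s=D['scene'];hp=h.copy();q=np.array(s['R'])@h+s['t'];print('handle in scene',s['fx']*q[0]/q[2]+s['cx'],s['fy']*q[1]/q[2]+s['cy'])
im=s['image'];cv2.imwrite('pics/crop2.png',cv2.resize(im[205:315,295:445,::-1],None,fx=5,fy=5,interpolation=cv2.INTER_CUBIC))
E
```

```text
[0.8923 0.2082 0.015 ]
[ 0.8561 -0.1494  0.015 ]
[ 0.5789 -0.1196  0.015 ]
[0.6149 0.2349 0.015 ]
[np.float64(0.3594), np.float64(0.2788), np.float64(0.3563), np.float64(0.2787)]
yaw y -5.803624592035881
yaw y -5.7731941381842775
yaw x -5.494286069744647
yaw x -6.14740056131233
bar yaw -5.85715109118934
bar yaw -5.852379129885343
0.02 [0.71871464 0.06072462 0.02      ] [0.71560164 0.01677341 0.02      ] dy 0.044040707636665524
0.03 [0.71655377 0.05973386 0.03      ] [0.71346912 0.01618298 0.03      ] dy 0.04363957716215145
0.04 [0.7143929  0.05874311 0.04      ] [0.71133661 0.01559254 0.04      ] dy 0.043238446687637336
handle [ 0.54717175 -0.00874406  0.092     ]
handle in scene 331.8065678785003 221.89126519029537
```

View pics/crop2.png

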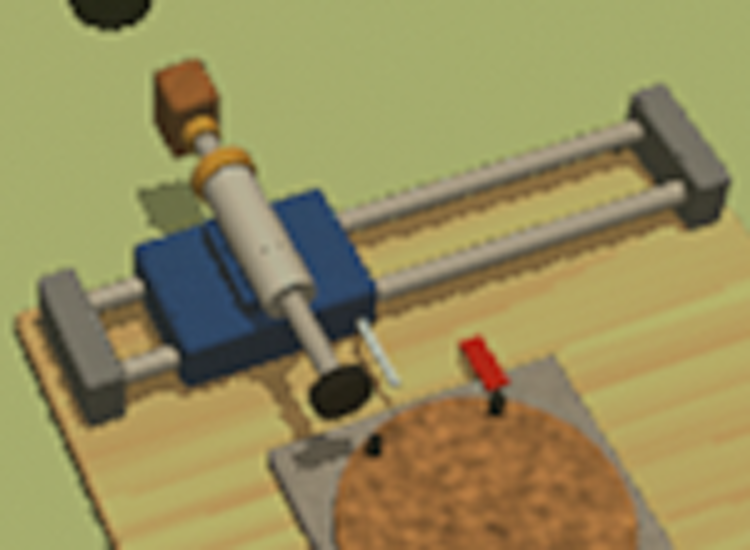

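Jig yaw is about −5.8°. The carriage needs about 43.5 mm of slide, and the handle is near (0.547, −0.009). Now I move over the handle.

Call:
{"name": "play_rows", "arguments": {
  "series": [-0.015, -0.01, 0.002, -0.01, 1, -0.046, -0.031, 0.008, -0.03, 1, -0.077, -0.051, 0.013, -0.06, 1, -0.108, -0.072, 0.018, -0.09, 1, -0.139, -0.093, 0.023, -0.12, 1, -0.17, -0.113, 0.028, -0.15, 1, -0.201, -0.134, 0.033, -0.18, 1, -0.232, -0.154, 0.038, -0.21, 1, -0.263, -0.175, 0.043, -0.24, 1, -0.294, -0.196, 0.048, -0.255, 1]
}}

```text
t: 1.1
position: [0.3908, 0.2046, 0.3564]
tcp_rot: [-0.0, 0.05, 0.999, -0.0]
ft_force: [-0.2, 0.7, 0.0]
opening: 1.002
```

```bash
cat > go.py <<'E'
import sys,numpy as np
from bench import readout
from scipy.spatial.transform import Rotation as Ro
def rel(x,y,z,yawdeg=-5.8):
    s=readout.state();q=np.array(s['tcp_rot']);R=Ro.from_quat(q[[1,2,3,0]]).as_matrix()
    ty=R[:,1];a=np.degrees(np.arctan2(ty[1],ty[0]));print('t',s['t'],'pos',np.round(s['position'],4),'F',np.round(s['ft_force'],1),'open',round(s['opening'],3),'yaw',a-90)
    print('shift',(R.T@(np.array([x,y,z])-s['position'])).round(4),'turn',-np.radians(yawdeg+90-a).round(4))
if __name__=='__main__': rel(*map(float,sys.argv[1:]))
E
python3 go.py .547 -.009 .32
```

```text
t 1.1 pos [0.3908 0.2046 0.3564] F [-0.2  0.7  0. ] open 1.002 yaw -5.719817992228428
shift [-0.1767 -0.1969  0.0363] turn 0.0014
```

Call:
{"name": "play_rows", "arguments": {
  "series": [-0.025, -0.028, 0.005, 0, 1, -0.05, -0.056, 0.01, 0, 1, -0.075, -0.084, 0.015, 0, 1, -0.1, -0.112, 0.02, 0, 1, -0.125, -0.14, 0.025, 0, 1, -0.15, -0.168, 0.03, 0, 1, -0.17, -0.188, 0.035, 0, 1, -0.176, -0.197, 0.036, 0, 1, -0.176, -0.197, 0.036, 0, 1]
}}

```text
t: 2.0
position: [0.5456, -0.0084, 0.3202]
tcp_rot: [-0.001, 0.051, 0.999, 0.0]
ft_force: [-0.0, 0.8, 0.1]
opening: 0.996
```

```bash
python3 - <<'E'
from go import rel
rel(.547,-.009,.23)
from bench import capture;import cv2,pickle
c=capture('scene');pickle.dump(c,open('c1.pkl','wb'));cv2.imwrite('pics/s1.png',cv2.resize(c['image'][120:320,260:460,::-1],None,fx=3,fy=3,interpolation=cv2.INTER_CUBIC))
E
```

```text
t 2.0 pos [ 0.5456 -0.0084  0.3202] F [-0.   0.8  0.1] open 0.996 yaw -5.850687113002309
shift [-0.0016 -0.0005  0.0902] turn -0.0009
```

View pics/s1.png

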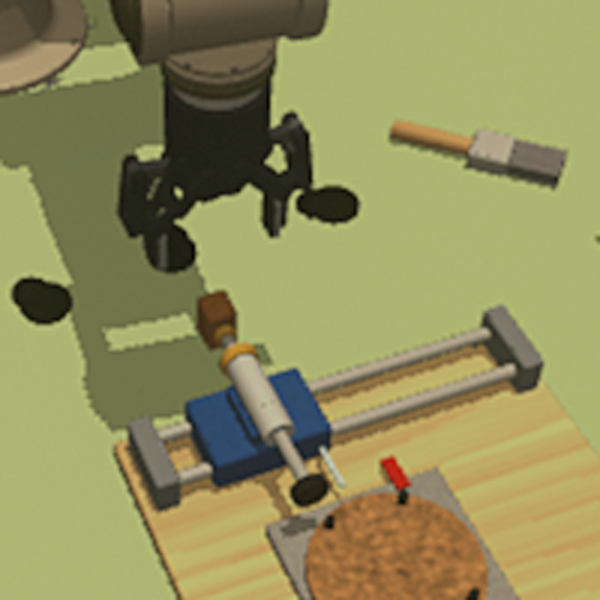

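The gripper is squarely above the handle. I descend with a slight +y bias, so that closing can only nudge the carriage towards +y, then grip.

Call:
{"name": "play_rows", "arguments": {
  "series": [-0.001, 0.002, 0.02, 0, 1, -0.001, 0.003, 0.045, 0, 1, -0.001, 0.003, 0.07, 0, 1, -0.001, 0.003, 0.085, 0, 1, -0.001, 0.003, 0.09, 0, 1, -0.001, 0.003, 0.09, 0, 0.6, -0.001, 0.003, 0.09, 0, 0.4, -0.001, 0.003, 0.09, 0, 0.2, -0.001, 0.003, 0.09, 0, 0.1, -0.001, 0.003, 0.09, 0, 0],
  "squeeze": 60
}}

```text
t: 3.05
position: [0.5469, -0.0049, 0.2316]
tcp_rot: [0.001, 0.05, 0.999, -0.0]
ft_force: [-1.7, -1.2, 5.6]
opening: 0.295
```

Call:
{"name": "play_rows", "arguments": {
  "series": [0, 0, 0, 0, 0, 0, 0, 0, 0, 0, 0, 0, 0, 0, 0]
}}

```text
t: 3.35
position: [0.5469, -0.0049, 0.2316]
tcp_rot: [0.001, 0.05, 0.999, -0.0]
ft_force: [-1.9, -0.5, 6.5]
opening: 0.296
```

```bash
cat > look.py <<'E'
import sys,pickle
from h import *
from go import rel
from bench import capture
rel(.547,-.009,.23)
n=sys.argv[1];s=capture('scene');c=capture('top');pickle.dump((s,c),open(n+'.pkl','wb'))
a=cv2.resize(c['image'][140:280,210:330],None,fx=3.3,fy=3.3,interpolation=cv2.INTER_CUBIC)
b=cv2.resize(s['image'][200:300,310:415],None,fx=4.62,fy=4.62,interpolation=cv2.INTER_CUBIC)
H=max(a.shape[0],b.shape[0]);p=lambda i:np.pad(i,((0,H-i.shape[0]),(0,0),(0,0)))
w=np.hstack([p(a)[:, :396],p(b)[:, :404]]);cv2.imwrite(f'pics/{n}.png',w[:600,:800,::-1])
E
python3 look.py g1
```

```text
t 3.35 pos [ 0.5469 -0.0049  0.2316] F [-1.9 -0.5  6.5] open 0.296 yaw -5.787399444391085
shift [-0.0005 -0.004   0.0016] turn 0.0002
```

View pics/g1.png

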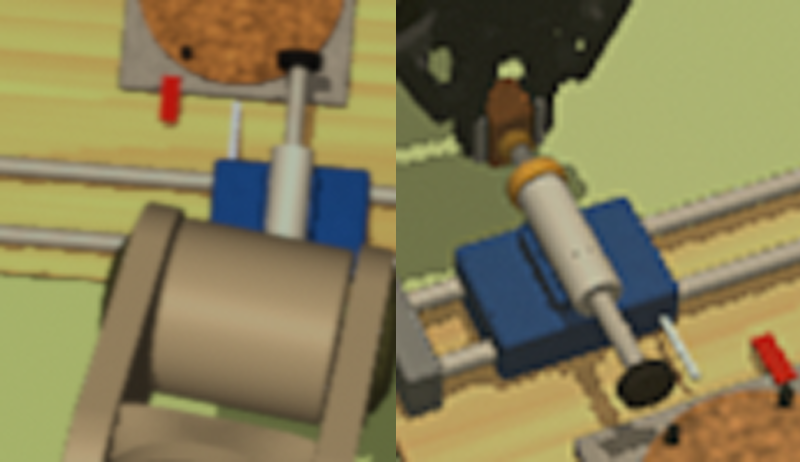

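The handle is gripped (opening 25 mm). In the top view the tip is at about crop (236,102) and the tab at (171,100). Sliding most of the way.

Call:
{"name": "play_rows", "arguments": {
  "series": [0, 0.003, 0, 0, 0, 0, 0.008, 0, 0, 0, 0, 0.013, 0, 0, 0, 0, 0.018, 0, 0, 0, 0, 0.023, 0, 0, 0, 0, 0.028, 0, 0, 0, 0, 0.033, 0, 0, 0, 0, 0.036, 0, 0, 0, 0, 0.037, 0, 0, 0, 0, 0.037, 0, 0, 0]
}}

```text
t: 4.45
position: [0.5507, 0.0319, 0.2316]
tcp_rot: [0.001, 0.05, 0.999, -0.0]
ft_force: [-1.0, -0.4, 5.6]
opening: 0.296
```

```bash
cat > gap.py <<'E'
import sys,pickle
from h import *
from go import rel
# subpixel tab / pointer centres per row in the top view, then signed distance along jig y
def gap(c,u0):
    im=c['image'].astype(float);yaw=np.radians(-5.8);ex=np.array([np.cos(yaw),np.sin(yaw),0]);ey=np.array([-np.sin(yaw),np.cos(yaw),0])
    T=[]
    for v in range(166,175):
        w=np.clip(im[v,250:275,0]-im[v,250:275,1]-40,0,None)
        if w.sum()>100:T.append(ray(c,(w*np.arange(250,275)).sum()/w.sum(),v,.03))
    Q=[]
    for v in range(172,188):
        b=im[v,u0-7:u0+8,2];b0=np.median(b);w=np.clip(b-b0-20,0,None)
        if w.sum()>30:Q.append(ray(c,(w*np.arange(u0-7,u0+8)).sum()/w.sum(),v,.03))
    t=np.array(T)@ey;q=np.array(Q)@ey
    print('tab y',np.median(t).round(4),np.std(t).round(4),len(t),'ptr y',np.median(q).round(4),np.std(q).round(4),len(q),'gap',(np.median(t)-np.median(q)).round(4))
E
python3 look.py g2; python3 - <<'E'
from gap import *
gap(pickle.load(open('c0.pkl','rb'))['top'],282);gap(pickle.load(open('g1.pkl','rb'))[1],282);gap(pickle.load(open('g2.pkl','rb'))[1],264)
E
```

```text
t 4.45 pos [0.5507 0.0319 0.2316] F [-1.  -0.4  5.6] open 0.296 yaw -5.784396808559492
shift [-0.0004 -0.0411  0.0016] turn 0.0003
tab y 0.1327 0.0002 9 ptr y 0.0876 0.0002 16 gap 0.0451
tab y 0.1326 0.0002 9 ptr y 0.0898 0.0002 16 gap 0.0429
tab y 0.1339 0.0004 9 ptr y 0.1269 0.0002 15 gap 0.0071
```

View pics/g2.png

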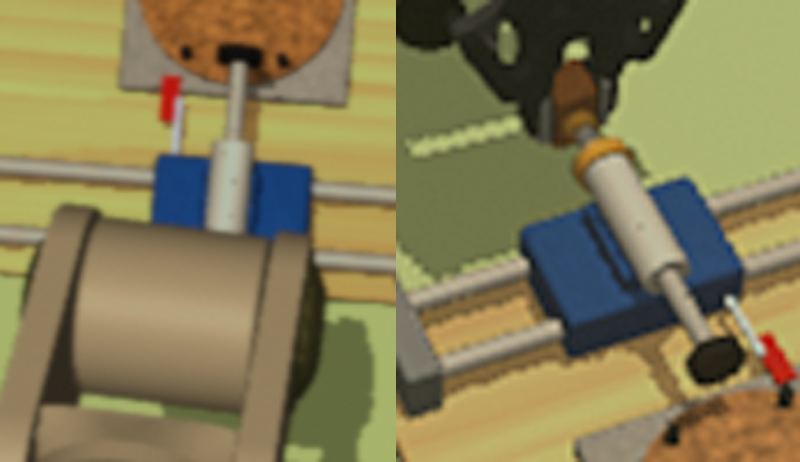

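The pointer is still about 5.9 mm short of the tab (tip at crop (180,98), tab centre (171,98)). Closing that gap.

Call:
{"name": "play_rows", "arguments": {
  "series": [0, 0.002, 0, 0, 0, 0, 0.004, 0, 0, 0, 0, 0.0057, 0, 0, 0, 0, 0.0059, 0, 0, 0, 0, 0.0059, 0, 0, 0]
}}

```text
t: 5.05
position: [0.5513, 0.0376, 0.2316]
tcp_rot: [0.001, 0.051, 0.999, -0.0]
ft_force: [-1.7, -2.2, 5.6]
opening: 0.301
```

```bash
python3 look.py g3; python3 - <<'E'
from gap import *
gap(pickle.load(open('g3.pkl','rb'))[1],261)
E
```

```text
t 5.05 pos [0.5513 0.0376 0.2316] F [-1.7 -2.2  5.6] open 0.301 yaw -5.793869796287012
shift [-0.0004 -0.0468  0.0016] turn 0.0001
tab y 0.1335 0.0004 9 ptr y 0.1327 0.0002 15 gap 0.0009
```

View pics/g3.png

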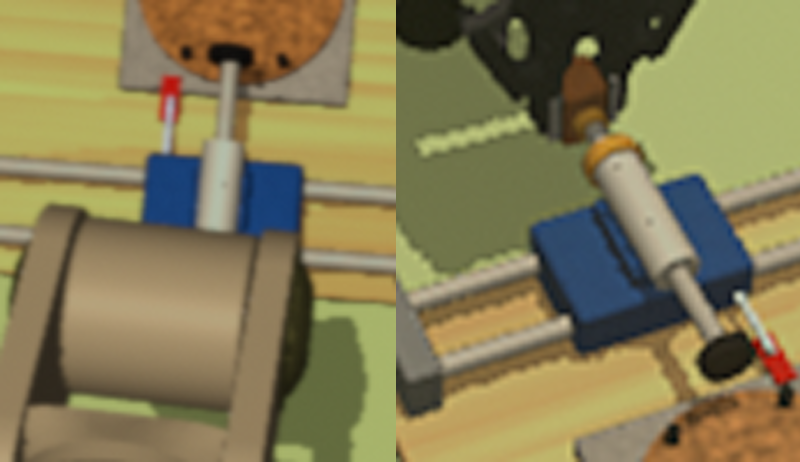

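The pointer lies over the tab (pointer y 132.7 mm, the same as the unobstructed tab's y). Now pulling the rod 45 mm.

Call:
{"name": "play_rows", "arguments": {
  "series": [0.003, 0, 0, 0, 0, 0.008, 0, 0, 0, 0, 0.014, 0, 0, 0, 0, 0.02, 0, 0, 0, 0, 0.026, 0, 0, 0, 0, 0.032, 0, 0, 0, 0, 0.038, 0, 0, 0, 0, 0.043, 0, 0, 0, 0, 0.045, 0, 0, 0, 0, 0.045, 0, 0, 0, 0]
}}

```text
t: 6.15
position: [0.5072, 0.0421, 0.2316]
tcp_rot: [0.003, 0.051, 0.999, -0.0]
ft_force: [10.3, -0.9, -1.2]
opening: 0.296
```

Call:
{"name": "play_rows", "arguments": {
  "series": [0, 0, 0, 0, 0, 0, 0, 0, 0, 0, 0, 0, 0, 0, 0]
}}

```text
t: 6.45
position: [0.5074, 0.0421, 0.2316]
tcp_rot: [0.003, 0.051, 0.999, -0.0]
ft_force: [10.4, -1.0, -0.2]
opening: 0.304
```

```bash
python3 look.py g4; python3 - <<'E'
from gap import *
import pickle
ex=np.array([np.cos(np.radians(-5.8)),np.sin(np.radians(-5.8)),0])
for n in('g3','g4'):
    s,c=pickle.load(open(n+'.pkl','rb'));gap(c,261)
    # black rod-end disc, top view, z~.075
    print('disc',[(k[0],k[1:3],round(float(ray(c,k[1],k[2],.08)@ex),4)) for k in cents(c['image'],(0,0,0),(180,255,45),(265,145,300,200),10)])
    print('scene red',cents(s['image'],(0,190,60),(6,255,255),(310,200,415,300),2))
cv2.imwrite('pics/g4s.png',cv2.resize(s['image'][195:275,300:400,::-1],None,fx=7,fy=7,interpolation=cv2.INTER_CUBIC))
E
```

```text
t 6.45 pos [0.5074 0.0421 0.2316] F [10.4 -1.  -0.2] open 0.304 yaw -5.803023668257268
shift [-0.0445 -0.0468  0.0019] turn -0.0001
tab y 0.1335 0.0004 9 ptr y 0.1327 0.0002 15 gap 0.0009
disc [(54, (np.float64(279.65), np.float64(156.06)), 0.7277)]
scene red [(33, np.float64(391.7), np.float64(278.52), np.int64(387), np.int64(274), np.int64(9), np.int64(9))]
tab y 0.1335 0.0004 9 ptr y 0.1327 0.0002 15 gap 0.0009
disc [(49, (np.float64(277.45), np.float64(176.96)), 0.6844)]
scene red [(32, np.float64(391.81), np.float64(278.59), np.int64(387), np.int64(274), np.int64(9), np.int64(9))]
```

View pics/g4s.png

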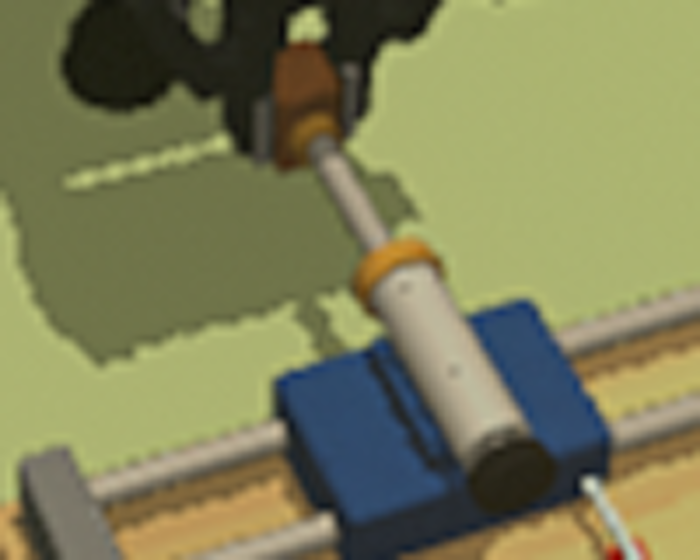

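The TCP moved 44.1 mm and the black disc on the rod's far end about 43.3 mm. A slight tool tilt means the rod is about 1 mm short. The collar hides the band in this view. I pull 1.3 mm more, then check the handle's ferrule and the disc.

Call:
{"name": "play_rows", "arguments": {
  "series": [0.0007, 0, 0, 0, 0, 0.0013, 0, 0, 0, 0, 0.0013, 0, 0, 0, 0, 0.0013, 0, 0, 0, 0]
}}

```text
t: 6.95
position: [0.5062, 0.0422, 0.2316]
tcp_rot: [0.003, 0.051, 0.999, -0.0]
ft_force: [10.6, -1.3, 0.2]
opening: 0.3
```

```bash
python3 look.py g5; python3 - <<'E'
from gap import *
ex=np.array([np.cos(np.radians(-5.8)),np.sin(np.radians(-5.8)),0])
for n in('g3','g4','g5'):
    s,c=pickle.load(open(n+'.pkl','rb'));gap(c,261)
    im=c['image'];print('disc far edge profile')
    e=[]
    for u in range(275,282):
        g=im[140:200,u].sum(1).astype(float);k=np.argmin(g[5:50])+5
        w=np.where(g[:k]>150)[0][-1];f=w+(g[w]-150)/(g[w]-g[w+1]);e.append(ray(c,u,140+f,.08)@ex)
    print(np.round(e,4),np.median(e).round(4))
    fz=[k for k in cents(s['image'],(12,180,90),(24,255,255),(330,200,375,250),6)]
    print('gold',[(k[0],float(k[1]),float(k[2]),(ray(s,k[1],k[2],.08)@ex).round(4)) for k in fz])
E
```

```text
t 6.95 pos [0.5062 0.0422 0.2316] F [10.6 -1.3  0.2] open 0.3 yaw -5.803538877050457
shift [-0.0458 -0.0468  0.0019] turn -0.0001
tab y 0.1335 0.0004 9 ptr y 0.1327 0.0002 15 gap 0.0009
disc far edge profile
[0.7336 0.7339 0.7341 0.7343 0.7344 0.7343 0.7341] 0.7341
gold [(14, 351.21, 225.14, np.float64(0.5629)), (31, 355.06, 232.29, np.float64(0.5876))]
tab y 0.1335 0.0004 9 ptr y 0.1327 0.0002 15 gap 0.0009
disc far edge profile
[0.6894 0.6895 0.6895 0.6896 0.6896 0.6893 0.6891] 0.6895
gold [(16, 344.12, 212.88, np.float64(0.5186)), (29, 354.97, 232.14, np.float64(0.5871))]
tab y 0.1335 0.0004 9 ptr y 0.1327 0.0002 15 gap 0.0008
disc far edge profile
[0.6881 0.6883 0.6883 0.6882 0.688  0.688  0.6879] 0.6881
gold [(15, 344.13, 212.67, np.float64(0.5179)), (29, 354.97, 232.14, np.float64(0.5871))]
```

All estimates agree at about 45 mm (TCP less tilt 44.8, ferrule 45.0, disc edge about 45.6), and the pointer has not moved. Handing in.

```bash
python3 -c "
from bench import order,readout
s=readout.state();print(s['t'],s['opening'],s['ft_force'])
print(order.finish_job())"
```

```text
7.05 0.29997093211067705 [11.16092501 -0.66578802 -1.25507376]
the job is handed in; nothing more can be done
None
```

I slid the carriage by its handle, always towards +y, about 45 mm in all, until the white pointer lay over the red tab. Then I pulled the rod out to about 45 mm and handed the job in at 7.05 s, still gripping the handle at 60 N.

- **Pointer over tab:** its y matches the tab's y as measured before the pointer covered it, both 132.7 mm. Measured on the part-covered tab in the last pictures, it is 0.8 mm off. It did not move during the pull.
- **Rod out:** 44.8 mm from the tool's travel less its tilt, 45.0 mm from the ferrule in the scene view and about 45.6 mm from the disc edge in the top view. The last wrist force was 11.2 N, which fits the spring at 45 mm.
- **Not seen directly:** the collar hides the red band in the scene view and the arm hides it in the top view, so I relied on the measurements above.
- **Other things on the table:** nothing else was handled. I did not measure the loose items again at the end.

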